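# Load ferrite cores on the single-turn test fixture and take a reading

### The arm

A 6-joint arm with a two-finger parallel gripper is mounted at the origin on the work surface. World frame = base frame: x ahead of the robot, y to its left, z up, the work surface at z = 0. Lengths are in mm, angles in rad, forces in N, time in s.
With the tool pointing down it reaches from about 250 to 775 mm from the base axis. Payload 8.9 kg.
Tool frame: the origin (TCP) lies at the very end of the fingers, on their centre line; the grasp point (between the pads) lies 19 mm behind it; z points along the fingers, y is the line along which they close (so a half turn about z gives the same grasp; the last joint's range is limited). The gripper opens to 85 mm and grips with 20 to 120 N. Pads are 22 mm wide; open, the fingers measure 114 mm over their backs; the gripper's body (76 mm by 85 mm) begins 54 mm behind the grasp point. The pads swing forward as they close: fully open they stand 13 mm farther back than shut.
Start: joints at [1.093, 0.291, -0.153, 1.127, 0, 1.431], TCP at [174.481, 495.157, 231.305] pointing down, gripper open.
Joint ranges: [-2.52, 2.52], [-0.91, 1.74], [-1.3, 1.37], [-1.96, 2.02], [-1.52, 1.47], [-3.14, 3.14]. Speed limits (rad/s): [2.22, 2.22, 2.79, 3.14, 3.14, 3.14].

### API

Orientations are given as [roll, pitch, yaw] about the fixed x, y, z axes, in that order (R = Rz(yaw) Ry(pitch) Rx(roll)).
In Python, from rig import status, optics, bot gives the robot as it stands.
- The arm moves only by the tool step_arm, never from a script. Its argument "steps" is one flat list of numbers, 7 for each row, row after row: the turn, a rotation vector about the world's x, y, z normalised to -1 to 1, where 1 is 5 degrees, then the shift along the world's x, y, z normalised to -1 to 1, where 1 is 100 mm, then the opening, from 0 (shut) to 1 (fully open). In form: [wx, wy, wz, dx, dy, dz, claw, wx, wy, wz, dx, dy, dz, claw, ...]. A call has 1 to 20 rows; each row shifts and turns the commanded pose from where the row before left it; what a row does not reach is not made up. A row lasts 1/8 s, in which the tool goes at most 62.5 mm and 10.7 degrees, less where a joint would pass 70% of its speed; a pose out of reach is approached as far as the arm can. A call with a number of a shift or a turn outside -1 to 1 is refused whole. A call with a gripper value outside its range is refused whole. The fingers move at their own pace and stop on an object; "force" is the grip in N (left out, the last holds). Time passes only in rows, so rows that do not move let the fingers close. It gives the time, the measured TCP pose, the force, the opening and the grip force at its end, in the units of the state.
- status.state(): the state, without advancing time (a new reading comes with each control period).
- optics.get_image(name): name is "scene" or "top"; returns a dict with "pixels" (384x512x3 uint8, blue, green, red), "K" (3x3 intrinsics, pixels), "position" and "attitude" of the camera in the world. Camera axes: x right, y up, looking along -z (the intrinsics and any distortion apply to the point x, -y, -z); pixel columns grow to the right and rows downward; lengths in mm; the calibration is good to about 2 mm. A picture is of the moment at which its call begins. There is no depth.
- bot.job_done(): hands the job in; it is judged then, once.
The state is a dict: "t": time; "joint_pos": joint angles; "qd": joint speeds; "joint_efforts": joint torques, N m; "tool_pos": TCP position; "ee_rot": TCP orientation; "force": force on the tool from outside, world axes, zero at the start; "torque": the same for the moment, N m; "gripper_width": opening from 0.0 (shut) to 1.0 (fully open); "grasp_force": force on a finger pad.
Only numpy, scipy, OpenCV 4.12 (cv2) and the standard library are available. Lean on these libraries where they do the work, as an engineer would, in place of code of your own. Each camera call takes 0.05 s, during which the arm holds its last target. There are 200 camera calls.

### The job

The core-test fixture still has the last sample on it: swing its copper strap well clear of the rod, take off the big ferrite core and lay it flat in the open tray. Then slide the white sleeve over the rod, flange down and fully home, and stack every small ferrite core that lies on the board over the sleeve, lowering each one down onto the pile (ferrite chips if it is let fall). Swing the strap shut over the rod again and press the meter's round measure button, leaving the jar, the bottle and the solder reel alone.

Things in the scene. Friction and masses are not known exactly. Their poses are not given: they have to be found in the camera images.
- fixture: Fixed core-test fixture on the plywood board (440 x 520 mm, top at z = 0.015). Aluminium base plate 12 mm thick, x from -45 to +110, y +-45 mm. Origin: on the centre rod's axis at the plate's underside; z up; +x from rod to return post. Rod: brass, 12 mm diameter, 64 mm above the plate, top tapered over 4 mm. Return post: 18 mm diameter, axis 75 mm along +x, carries the strap.
- rod_foot (a point): Point on the rod's axis at the top face of the base plate (12 mm above the fixture's origin).
- rod_top (a point): Centre of the rod's top end, 64 mm above rod_foot.
- strap_pivot (a point): Point on the return post's axis, 78 mm above the fixture's origin, at the underside of the strap: the vertical axis that the strap swings about.
- strap (a joint): Angle of the copper shorting strap, rad: 0 = closed, lying straight over the rod (against its stop); grows to 1.7 as its knob end swings horizontally to the fixture's +y side (clockwise seen from above). It stays where it is left (about 0.6 N at the knob to move it). Strap: bar 18 mm wide, 8 mm thick, passing 2 mm above the rod's top.
- strap_knob (a point): Middle of the upright black knob on the strap's free end, 105 mm from the pivot: cylinder 20 mm diameter, 28 mm tall, standing on the strap (its top is 14 mm above this point, the strap's upper face 14 mm below).
- big_core: The large dark ferrite ring left on the rod: outside 52 mm, hole 32 mm, 16 mm high, about 0.1 kg. At the start it lies flat on the base plate around the bare rod, under the strap. Origin: centre of its underside; z along its axis.
- sleeve: White plastic centring sleeve, a tube standing upright on its flange on the board: tube outside 21 mm, bore 15 mm; flange 34 mm across and 4 mm thick at the bottom; 55 mm high in all. Origin: centre of the flange's underside; z along its axis, up. Home: over the rod, flange down on the base plate.
- tray: Fixed open white tray on the bench, 130 mm along its x, 170 mm along its y, 30 mm high, walls and floor 3 mm. Origin: centre of its underside.
- meter: Fixed grey hand-held component meter lying on the bench, 190 mm along its x, 95 mm along its y, 36 mm thick, with its display on the +x half and the round measure button on the other half. Origin: centre of its underside.
- measure (a joint): Travel of the meter's round white measure button, m: 0 = up, 0.005 = fully pressed; springs back; about 4 N presses it fully.
- measure_top (a point): Centre of the top face of the measure button (18 mm across, in a black collar 34 mm across; the button's face stands 9 mm above the collar).
- flux_jar: Bystander: small amber jar with a yellow cap, 38 mm across, 42 mm high, loose. Origin: centre of its underside.
- glue_bottle: Bystander: small white bottle, 28 mm across, 72 mm high, loose. Origin: centre of its underside.
- solder_reel: Bystander: solder reel standing on its flange, 54 mm across, 34 mm high, loose. Origin: centre of its underside.
- core0: Small dark ferrite ring lying flat on the board: outside 40 mm, hole 25 mm, 12 mm high, about 45 g. Two to four of these four are there (None = absent). Origin: centre of its underside; z along its axis.
- core1: Small dark ferrite ring lying flat on the board: outside 40 mm, hole 25 mm, 12 mm high, about 45 g. Two to four of these four are there (None = absent). Origin: centre of its underside; z along its axis.
- core2: Small dark ferrite ring lying flat on the board: outside 40 mm, hole 25 mm, 12 mm high, about 45 g. Two to four of these four are there (None = absent). Origin: centre of its underside; z along its axis.
- core3: Small dark ferrite ring lying flat on the board: outside 40 mm, hole 25 mm, 12 mm high, about 45 g. Two to four of these four are there (None = absent). Origin: centre of its underside; z along its axis.

How it is judged (in metres and radians):
On the way, in this order (a step that is already met when the one before it is completed fails the run):
1. the strap is swung clear of the rod (past 0.6 rad) (value of joint strap above 0.6 rad), for 0.1 s.
2. the big core lies released in the tray (x of big_core in the frame of tray between -0.05 and 0.05 m and y of big_core in the frame of tray between -0.07 and 0.07 m and z of big_core in the frame of tray below 0.012 m and angle between big_core's own z axis and vertical below 0.15 rad and linear speed of big_core below 0.03 m/s and contact force between the fingers and big_core below 0.05 N), for 0.2 s.
3. the sleeve is home over the rod, flange on the base plate (horizontal distance between sleeve and rod_foot below 0.004 m and z of sleeve in the frame of rod_foot below 0.004 m and angle between sleeve's own z axis and vertical below 0.1 rad), for 0.2 s.
4. every small core present is on the sleeve and released (horizontal distance between each of core0, core1, core2, core3 and rod_foot below 0.005 m and z of each of core0, core1, core2, core3 in the frame of sleeve below 0.044 m and angle between each of core0, core1, core2, core3's own z axis and vertical below 0.1 rad and linear speed of each of core0, core1, core2, core3 below 0.05 m/s and contact force between the fingers and core0 below 0.05 N and contact force between the fingers and core1 below 0.05 N and contact force between the fingers and core2 below 0.05 N and contact force between the fingers and core3 below 0.05 N), for 0.2 s.
5. the strap is shut over the rod (within 0.08 rad) (value of joint strap below 0.08 rad), for 0.2 s.
6. the measure button is pressed (value of joint measure above 0.0035 m), for 0.05 s.
At the end, for the whole second after the job is handed in: Big core flat, at rest in the tray; sleeve upright on the rod (within 4 mm of its axis), flange within 4 mm of the base; every small core flat on the sleeve (within 5 mm of the axis, underside under 44 mm above the sleeve's), at rest; strap within 0.08 rad of shut; button pressed and up again (all of step 2 and all of step 3 and horizontal distance between each of core0, core1, core2, core3 and rod_foot below 0.005 m and z of each of core0, core1, core2, core3 in the frame of sleeve below 0.044 m and angle between each of core0, core1, core2, core3's own z axis and vertical below 0.1 rad and linear speed of each of core0, core1, core2, core3 below 0.05 m/s and value of joint strap below 0.08 rad and value of joint measure below 0.002 m); the robot touches nothing.
It fails at once if the flux jar is shifted more than 3 cm or tipped over (distance of flux_jar from where it was at the start of the episode above 0.03 m or angle between flux_jar's own z axis and vertical above 0.5 rad).
It fails at once if the glue bottle is shifted more than 3 cm or tipped over (distance of glue_bottle from where it was at the start of the episode above 0.03 m or angle between glue_bottle's own z axis and vertical above 0.5 rad).
It fails at once if the solder reel is shifted more than 3 cm or tipped over (distance of solder_reel from where it was at the start of the episode above 0.03 m or angle between solder_reel's own z axis and vertical above 0.5 rad).
It fails at once if a small core falls freely down the rod or sleeve (faster than 0.75 m/s) ((horizontal distance between core0 and rod_foot below 0.008 m and z of core0 in the frame of rod_foot below 0.06 m and linear speed of core0 above 0.75 m/s) or (horizontal distance between core1 and rod_foot below 0.008 m and z of core1 in the frame of rod_foot below 0.06 m and linear speed of core1 above 0.75 m/s) or (horizontal distance between core2 and rod_foot below 0.008 m and z of core2 in the frame of rod_foot below 0.06 m and linear speed of core2 above 0.75 m/s) or (horizontal distance between core3 and rod_foot below 0.008 m and z of core3 in the frame of rod_foot below 0.06 m and linear speed of core3 above 0.75 m/s)).
Of core0, core1, core2, core3 only 2 to 4 are there at a start; the rules pass over those that are not, and their reading is None.
At some moment in a run one of core0, core1, core2, core3 may be knocked a few centimetres aside while the robot is not near it.
It also fails if it takes over 210 s, if anything falls off the work surface, if the arm or the gripper's body presses on something with over 40 N, if the wrist force passes 120 N, or if a joint passes its speed limit or range.

## Working session

There is one attempt and no reset: what is moved stays moved. The work goes in short steps, Python scripts to look and compute and a tool call to move; the robot and the scene stay as the last step left them, time stands still between calls to the robot, and variables do not carry over. Pictures are saved under pics/ and viewed, at most 18 in all, crops included, and the job is handed in when it is done.

Besides the shell and the picture viewer there is one more tool, called after "Request:" in YAML: its name, and indented under it one key for each argument. step_arm: Moves the arm, as the interface text tells. Scaled input: -1 to 1 covers 100 mm each way for a shift and 5 degrees each way for a turn. Its arguments: {"type":"object","properties":{"steps":{"type":"array","items":{"type":"number"}},"force":{"type":"number"}},"required":["steps"]}

```bash
mkdir -p pics; ls; python3 - <<'E'
from rig import status, optics
import cv2,numpy as np
print(status.state())
for n in("scene","top"):
    d=optics.get_image(n); cv2.imwrite(f"pics/{n}0.png",d["pixels"]); print(n,{k:v for k,v in d.items() if k!="pixels"})
E
```

```text
pics
{'t': 0.0, 'joint_pos': array([ 1.09267202e+00,  2.91259073e-01, -1.54107929e-01,  1.12671274e+00,
       -6.78008364e-05,  1.43151828e+00]), 'qd': array([-9.70570150e-05,  1.39580856e-03,  3.38454818e-04, -9.51317965e-04,
       -1.31233596e-03,  1.39591145e-04]), 'joint_efforts': array([ 2.37895394e-03, -5.37148404e+01,  3.31370294e+01,  1.61305518e-02,
        5.52718780e-05,  4.22592802e-05]), 'tool_pos': array([174.31336226, 494.75455401, 230.75019509]), 'ee_rot': array([-3.14031226e+00, -1.11029582e-04,  2.80274636e+00]), 'force': array([0.17503083, 0.20979355, 0.03327119]), 'torque': array([-0.00953811, -0.01042384,  0.02117054]), 'grasp_force': 0.0, 'gripper_width': 0.9988784724607074}
scene {'K': array([[363.33105782,   0.        , 260.32444147],
       [  0.        , 363.33105782, 185.27300418],
       [  0.        ,   0.        ,   1.        ]]), 'position': array([1018.0088324 , -545.42127071,  695.50660684]), 'attitude': array([ 0.86804559, -0.00851924,  0.68174611])}
top {'K': array([[462.53348958,   0.        , 248.94755263],
       [  0.        , 462.53348958, 190.73626808],
       [  0.        ,   0.        ,   1.        ]]), 'position': array([ 414.02450294,   22.23689324, 1354.49473047]), 'attitude': array([ 0.14887051, -0.02492331, -1.56799936])}
```

View pics/top0.png

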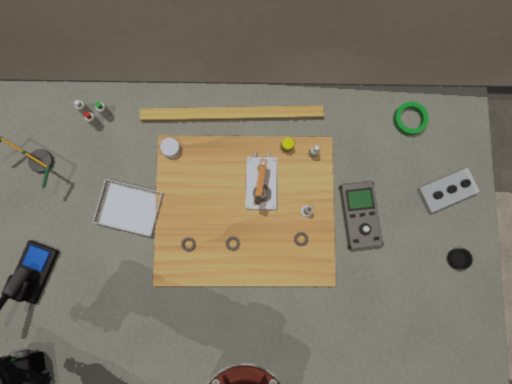

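View pics/scene0.png

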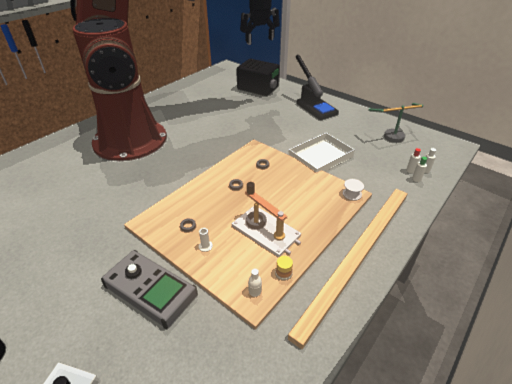

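```bash
cat > h.py <<'E'
import numpy as np,cv2
from scipy.spatial.transform import Rotation as R
from rig import status, optics
def cam(n):
    d=optics.get_image(n); d["R"]=R.from_euler("xyz",d["attitude"]).as_matrix(); return d
def ray(d,px,z):
    u,v=px; K=d["K"]; r=d["R"]@np.array([(u-K[0,2])/K[0,0],-(v-K[1,2])/K[1,1],-1])
    p=d["position"]; return p+r*(z-p[2])/r[2]
def proj(d,P):
    q=d["R"].T@(np.asarray(P,float)-d["position"]); K=d["K"]
    return np.array([K[0,0]*q[0]/-q[2]+K[0,2],K[1,1]*-q[1]/-q[2]+K[1,2]])
def zoom(d,x0,y0,w,h,k,f):
    cv2.imwrite(f,cv2.resize(d["pixels"][y0:y0+h,x0:x0+w],None,fx=k,fy=k,interpolation=cv2.INTER_CUBIC))
E
python3 - <<'E'
from h import *
d=cam("top"); s=cam("scene")
zoom(d,150,130,195,150,4,"pics/t1.png"); zoom(s,130,140,250,160,3.2,"pics/s1.png")
for n,p,z in[("base",(245,375),0),("board",(154,287),15),("board",(335,287),15),("board",(333,136),15),("c",(188,244),27),("c",(233,243),27),("c",(301,239),27)]: print(n,ray(d,p,z).round())
for n,p in [("c",(263,163)),("c",(236,184)),("c",(188,225))]:print(n,ray(s,p,27).round())
E
```

```text
base [97. -1.  0.]
board [338. 257.  15.]
board [ 339. -257.   15.]
board [ 783. -262.   15.]
c [459. 163.  27.]
c [462.  35.  27.]
c [ 474. -160.   27.]
c [465. 158.  27.]
c [468.  31.  27.]
c [ 482. -165.   27.]
```

View pics/t1.png

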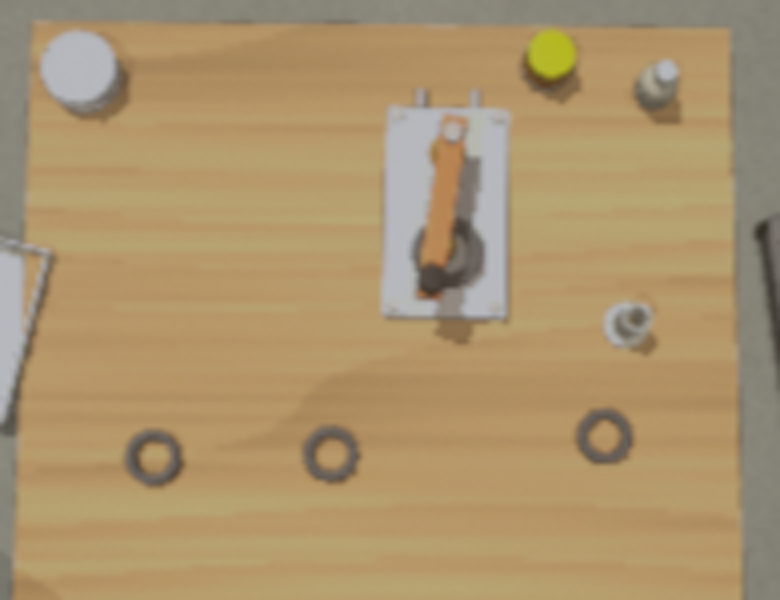

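View pics/s1.png

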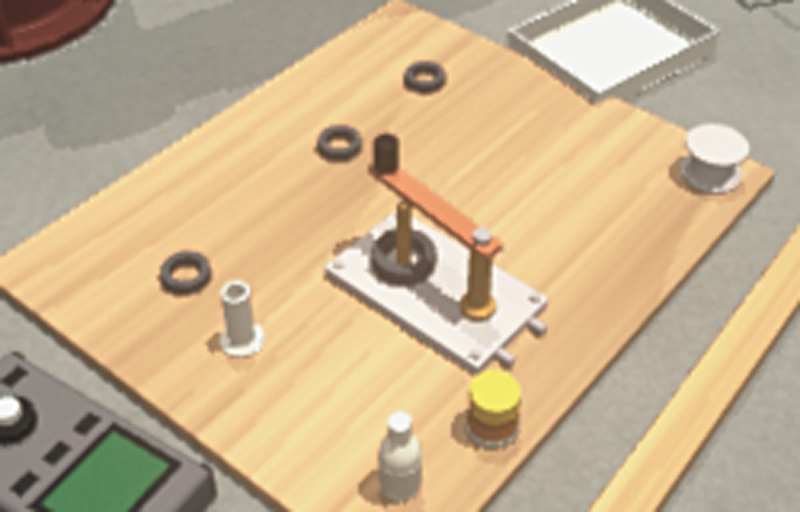

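```bash
cat > m.py <<'E'
from h import *
from scipy.optimize import least_squares
def circ(x,y,z,r):
    a=np.linspace(0,2*np.pi,40,endpoint=False); return np.c_[x+r*np.cos(a),y+r*np.sin(a),0*a+z]
def hullc(pts):
    h=cv2.convexHull(np.float32(pts)); M=cv2.moments(h); return np.array([M["m10"]/M["m00"],M["m01"]/M["m00"]]),M["m00"]
def cyl(d,x,y,parts): return hullc([proj(d,p) for z,r in parts for p in circ(x,y,z,r)])
def fit(c,d,parts): # xy whose model silhouette centroid is at c
    return least_squares(lambda q:cyl(d,q[0],q[1],parts)[0]-c,ray(d,c,20)[:2],diff_step=1e-3).x
def blobs(d,mask,box=None):
    n,l,st,_=cv2.connectedComponentsWithStats(mask.astype(np.uint8)); o=[]
    for i in range(1,n):
        if st[i,4]<25: continue
        ys,xs=np.where(l==i); pts=np.r_[[(x+a,y+b) for x,y in zip(xs,ys) for a in(-.5,.5) for b in(-.5,.5)]]
        o.append((hullc(pts),st[i]))
    return o
CORE=[(15,20),(27,20)]
E
python3 - <<'E'
from m import *
for n in("top","scene"):
    d=cam(n); im=d["pixels"].astype(int); hsv=cv2.cvtColor(d["pixels"],cv2.COLOR_BGR2HSV).astype(int)
    bd=np.zeros(im.shape[:2],np.uint8); cv2.fillConvexPoly(bd,np.int32([proj(d,p) for p in[(345,250,15),(345,-250,15),(775,-255,15),(775,250,15)]]),1)
    print(n,"dark")
    for (c,A),st in blobs(d,(im[...,2]<125)&(bd>0)):
        q=fit(c,d,CORE); print(c.round(2),A.round(),"model",cyl(d,*q,CORE)[1].round(),q.round(1),st)
    print("white")
    for (c,A),st in blobs(d,(hsv[...,1]<60)&(hsv[...,2]>130)):
        if st[4]<4000: print(c.round(1),A,st, ray(d,c,15).round())
E
```

```text
top darkTraceback (most recent call last):
  File "<stdin>", line 7, in <module>
AttributeError: 'float' object has no attribute 'round'
```

```bash
python3 - <<'E'
from m import *
for n in("top","scene"):
    d=cam(n); im=d["pixels"].astype(int); hsv=cv2.cvtColor(d["pixels"],cv2.COLOR_BGR2HSV).astype(int)
    bd=np.zeros(im.shape[:2],np.uint8); cv2.fillConvexPoly(bd,np.int32([proj(d,p) for p in[(345,250,15),(345,-250,15),(775,-255,15),(775,250,15)]]),1)
    print(n,"dark")
    for (c,A),st in blobs(d,(im[...,2]<125)&(bd>0)):
        q=fit(c,d,CORE); print(c.round(2),A,"model",cyl(d,*q,CORE)[1],q.round(1),st)
    print("white")
    for (c,A),st in blobs(d,(hsv[...,1]<60)&(hsv[...,2]>130)):
        if st[4]<4000: print(c.round(1),A,st, ray(d,c,15).round())
E
```

```text
top dark
[178.07 151.81] 51.0 model 156.4072890797397 [728.5 198.4] [174 147   8  10  37]
[286.59 149.41] 74.5 model 153.04936212464236 [ 738.6 -121.6] [281 146  13   8  50]
[312.75 154.21] 50.5 model 154.15208859206177 [ 724.7 -199.1] [309 151   9   7  35]
[262.47 189.09] 418.0 model 154.03417599434033 [619.2 -49.9] [253 170  18  34 222]
[300.77 238.99] 153.5 model 159.54869635240175 [ 474.7 -160. ] [294 233  14  13  89]
[232.46 243.4 ] 159.0 model 155.83726359100547 [461.3  36.3] [226 237  14  14  92]
[188.3  244.11] 156.5 model 161.28343312314246 [458.8 162.3] [182 238  14  13  90]
white
[478.1 102.7] 44.5 [475  98   7  10  28] [ 891. -710.   15.]
[409.9 119.4] 243.5 [401 112  18  16 216] [ 837. -497.   15.]
[169.  146.7] 318.0 [160 137  19  21 295] [745. 226.  15.]
[ 31.3 146.7] 123.5 [ 23 142  18  10 102] [742. 629.  15.]
[314.3 148.9] 69.0 [310 145  10   9  56] [ 742. -205.   15.]
[261.  181.3] 1805.0 [ 245  152   33   58 1171] [643. -46.  15.]
[ 62.5 167. ] 262.5 [ 54 157  19  21 230] [682. 535.  15.]
[451.8 189.1] 1727.0 [ 420  166   64   46 1246] [ 624. -612.   15.]
[306.4 2
[... 1465 characters left out ...]
.  -17.9] [276 217   4  18  35]
[187.4  225.27] 169.5 model 195.99295304564293 [ 477.  -163.1] [180 219  16  13 114]
[281.24 272.26] 83.5 model 264.83991566020995 [ 746.6 -127.5] [276 268  14   9  42]
white
[33.6  6. ] 314.0 [  0   0  70  15 192] [-1862.   563.    15.]
[450.5 202.2] 188.5 [441 192  19  22 100] [967. 361.  15.]
[267.9 230.9] 1958.0 [ 232  207   69   49 1261] [643. -44.  15.]
[438.9 225.4] 148.5 [430 220  18  11 108] [972. 252.  15.]
[204.6 239.8] 269.5 [199 228  14  23 222] [ 541. -166.   15.]
[254.7 282.3] 305.5 [249 268  13  29 264] [ 715. -182.   15.]
[499.2 300.5] 75.5 [496 294   8  14  41] [1145.  112.   15.]
[478.4 336.9] 1505.5 [453 296  47  88 865] [1133.   -2.   15.]
```

```bash
python3 - <<'E'
from m import *
SL=[(15,17),(19,17),(70,10.5)]
D={n:cam(n) for n in("top","scene")}
for n,d in D.items():
    hsv=cv2.cvtColor(d["pixels"],cv2.COLOR_BGR2HSV).astype(int); g=d["pixels"].astype(int)
    W=(hsv[...,1]<70)&(hsv[...,2]>(105 if n=="scene" else 120))
    print(n)
    for (c,A),st in blobs(d,W):
        p=ray(d,c,20)
        if np.hypot(*(p[:2]-(550,-175)))<25: 
            q=fit(c,d,SL); print("sleeve",c,A,cyl(d,*q,SL)[1],q.round(1))
    m=cv2.morphologyEx(((hsv[...,1]<60)&(hsv[...,2]>130)).astype(np.uint8),cv2.MORPH_OPEN,np.ones((4,4)))
    nn,l,st,cc=cv2.connectedComponentsWithStats(m)
    for i in range(1,nn):
        p=ray(d,cc[i],27)
        if np.hypot(*(p[:2]-(640,-45)))<30 and st[i,4]>400:
            ys,xs=np.where(l==i); P=np.float32([ray(d,(x+a,y+b),27)[:2] for x,y in zip(xs,ys) for a in(-.5,.5) for b in(-.5,.5)])
            print("plate",cv2.minAreaRect(P))
    # knob: dark small blob above strap
    m=(g.max(-1)<75)
    for (c,A),st in blobs(d,m):
        p=ray(d,c,115)
        if abs(p[0]-570)<60 and abs(p[1]+30)<60: print("knob?",c,A,st,p.round(1))
    m=(g[...,2]>150)&(hsv[...,1]>130)&(hsv[...,0]<16)
    ys,xs=np.where(m); P=np.array([ray(d,(x,y),101)[:2] for x,y in zip(xs,ys)]); k=np.hypot(*(P-(620,-40)).T)<80; P=P[k]
    c=P.mean(0); v=np.linalg.svd(P-c)[2][0]; print("strap",k.sum(),c.round(1),np.degrees(np.arctan2(v[1],v[0])), (P@v).min(),(P@v).max())
d=D["top"]
for nm,pp,z in[("tray",[(107,181),(162,191),(152,236),(95,222)],30),("meter",[(340,186),(375,182),(382,247),(350,250)],36)]:
    Q=np.float32([ray(d,p,z)[:2] for p in pp]); print(nm,cv2.minAreaRect(Q),Q.mean(0))
print("btn",ray(d,(365.9,228.4),48),ray(D["scene"],(132.5,269.5),48))
zoom(D["scene"],95,240,110,85,7,"pics/meter.png")
E
```

```text
top
sleeve [306.364      210.42533333] 125.0 115.53920353902504 [ 557.2 -177.2]
plate ((635.2277221679688, -47.07035446166992), (92.81317901611328, 159.62368774414062), 89.63470458984375)
strap 132 [632.8 -40.6] 172.95719367896274 -674.0273773932108 -590.1524319836168
scene
sleeve [204.63069544 239.81894484] 278.0 272.3843108937144 [ 556.5 -178.1]
plate ((646.492431640625, -50.95261764526367), (95.93671417236328, 165.79177856445312), 88.51078033447266)
strap 205 [635.3 -44.2] -8.854625843868124 566.265448799389 693.5385756232313
tray ((561.1680297851562, 334.7313232421875), (167.05262756347656, 131.63694763183594), 79.35140991210938) [562.5165  332.99716]
meter ((540.43994140625, -337.10235595703125), (188.09217834472656, 103.51589965820312), 6.931966781616211) [ 540.77356 -334.9217 ]
btn [ 504.11387914 -342.39306007   48.        ] [ 505.32828395 -342.51522623   48.        ]
```

View pics/meter.png

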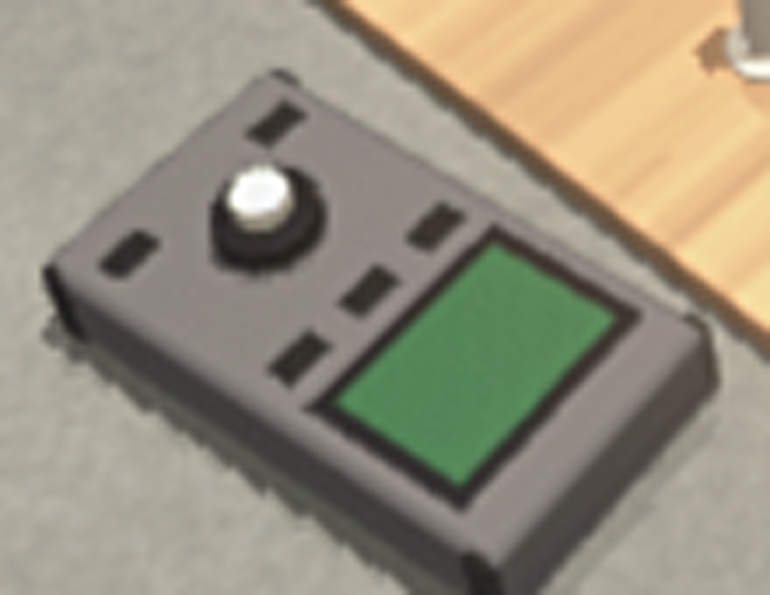

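Request:
step_arm:
  steps: [0,0,0.97,0.285,-0.378,0,1,0,0,0.97,0.285,-0.378,0,1,0,0,0.97,0.285,-0.378,0,1,0,0,0.97,0.285,-0.378,0,1,0,0,0,0.285,-0.378,0,1,0,0,0,0.285,-0.378,0,1,0,0,0,0.285,-0.378,0,1,0,0,0,0.285,-0.378,0,1,0,0,0,0.285,-0.378,0,1,0,0,0,0.285,-0.378,-0.1,0.7,0,0,0,0.285,-0.378,-0.1,0.7,0,0,0,0.285,-0.378,-0.1,0.7,0,0,0,0.285,-0.378,-0.15,0.7,0,0,0,0.285,-0.378,-0.15,0.7,0,0,0,0,0,0,0.7,0,0,0,0,0,0,0.7]
  force: 20

```text
t: 2.45
tool_pos: [573.1, -33.9, 171.2]
ee_rot: [3.141, -0.001, 3.141]
force: [-0.4, 0.5, 0.4]
gripper_width: 0.7
grasp_force: 0.0
```

```bash
python3 - <<'E'
from m import *
t=cam("top");s=cam("scene");print(status.state()["tool_pos"],status.state()["ee_rot"])
a=cv2.resize(t["pixels"][130:230,200:330],None,fx=3,fy=3,interpolation=2);b=cv2.resize(s["pixels"][110:260,190:330],None,fx=2.8,fy=2.8,interpolation=2)
h=max(a.shape[0],b.shape[0]);c=[np.pad(i,((0,h-i.shape[0]),(0,0),(0,0))) for i in(a,b)]
cv2.imwrite("pics/k.png",np.hstack(c))
E
```

```text
[573.12662433 -33.23325753 171.75365334] [ 3.14144093e+00  2.20198115e-04 -3.14093125e+00]
```

View pics/k.png

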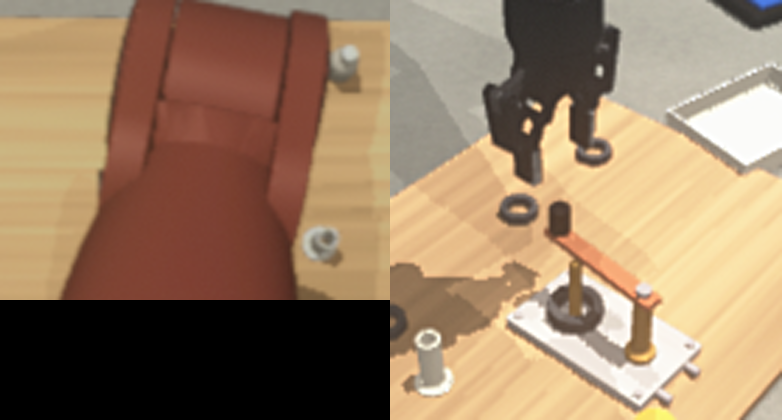

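```bash
python3 - <<'E'
from m import *
s=cam("scene")
print("knob",ray(s,(250.2,188.2),115)[:2],"rodtop",ray(s,(190+(574.5-390)/2.8,110+263/2.8),91)[:2],"postfoot",ray(s,(190+(641-390)/2.8,110+354/2.8),29)[:2],"screw",ray(s,(190+(643-390)/2.8,110+291/2.8),106)[:2])
t=status.state()["tool_pos"]
print([proj(s,p) for p in [t,t+[0,30,8],t-[0,30,-8],(574,-34,115)]])
E
```

```text
knob [577.84764753 -34.5363817 ] rodtop [608.11083405 -49.23782985] postfoot [684.22827107 -50.46368232] screw [682.97714811 -51.56206701]
[array([248.84061994, 168.78237045]), array([256.94646317, 160.22196119]), array([240.30352124, 172.17820862]), array([249.14473704, 187.43761091])]
```

Request:
step_arm:
  steps: [0,0,0,0.015,0,-0.2,0.7,0,0,0,0.015,0,-0.2,0.7,0,0,0,0,0,-0.15,0.7,0,0,0,0,0,-0.1,0.7,0,0,0,0,0,0,0.7,0,0,0,0,0,0,0,0,0,0,0,0,0,0,0,0,0,0,0,0,0,0,0,0,0,0,0,0,0,0,0,0,0,0,0,0,0,0,0,0,0,0]
  force: 20

```text
t: 3.98
tool_pos: [576.8, -34.1, 106.9]
ee_rot: [-3.141, 0.001, 3.141]
force: [-0.5, -0.1, 5.5]
gripper_width: 0.226
grasp_force: 20.8
```

Request:
step_arm:
  steps: [0,0,-1,0.017,0.09,0,0,0,0,-1,0.025,0.088,0,0,0,0,-1,0.032,0.086,0,0,0,0,-1,0.04,0.0825,0,0,0,0,-1,0.047,0.079,0,0,0,0,-1,0.0535,0.0745,0,0,0,0,-1,0.06,0.0695,0,0,0,0,-1,0.0655,0.064,0,0,0,0,-1,0.071,0.058,0,0,0,0,-1,0.0755,0.0515,0,0,0,0,-1,0.08,0.045,0,0,0,0,-1,0.0835,0.038,0,0,0,0,-1,0.0865,0.03,0,0,0,0,-1,0.089,0.0225,0,0,0,0,-1,0.0905,0.015,0,0,0,0,0,0,0,0,0,0,0,0,0,0,0,0]

```text
t: 6.1
tool_pos: [668.3, 55.2, 106.9]
ee_rot: [3.141, 0.0, 1.832]
force: [-2.8, -0.8, 6.0]
gripper_width: 0.223
grasp_force: 21.0
```

Request:
step_arm:
  steps: [0,0,0,0,0,0,0.6,0,0,0,0,0,0,0.6,0,0,0,0,0,0.2,0.6,0,0,0,0,0,0.3,0.8,0,0,0,0,0,0.3,1,0,0,1,-0.042,-0.069,0,1,0,0,1,-0.042,-0.069,0,1,0,0,1,-0.042,-0.069,0,1,0,0,1,-0.042,-0.069,0,1,0,0,1,-0.042,-0.069,0,1,0,0,1,-0.042,-0.069,0,1,0,0,1,-0.042,-0.069,0,1,0,0,1,-0.042,-0.069,0,1,0,0,1,-0.042,-0.069,0,1,0,0,1,-0.042,-0.069,0,1,0,0,1,-0.042,-0.069,0,1,0,0,1,-0.042,-0.069,0,1,0,0,1,-0.042,-0.069,0,1,0,0,1,-0.042,-0.069,0,1,0,0,1,-0.042,-0.069,0,1]

```text
t: 8.6
tool_pos: [604.9, -48.4, 186.1]
ee_rot: [3.142, -0.0, -3.139]
force: [0.1, -0.7, 0.2]
gripper_width: 0.997
grasp_force: 0.0
```

```bash
python3 - <<'E'
from m import *
s=cam("scene"); t=status.state(); print(t["tool_pos"],t["ee_rot"])
zoom(s,190,110,170,150,4,"pics/b.png")
E
```

```text
[604.45001013 -49.15083888 186.13234216] [-3.14124722e+00 -5.97461434e-04 -3.13537775e+00]
```

View pics/b.png

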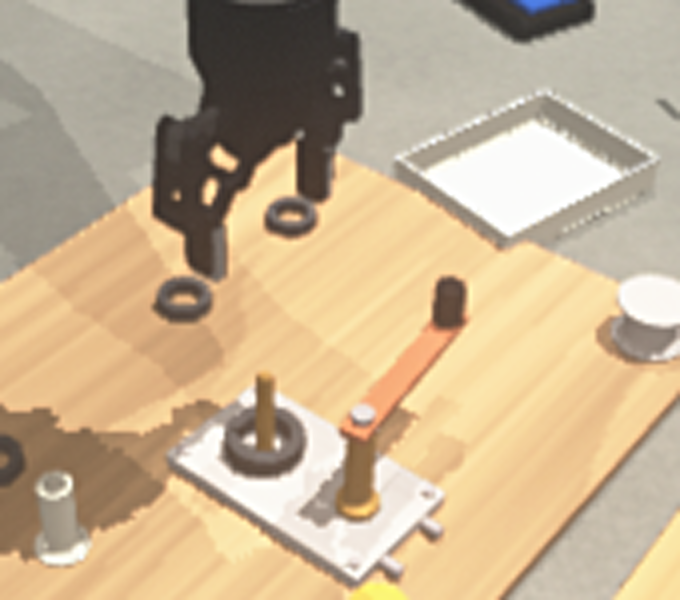

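```bash
python3 - <<'E'
from m import *
s=cam("scene")
print("core",fit(np.array([190+264/4-.4,110+439.5/4-.4]),s,[(27,26),(43,26)]),"rod",ray(s,(190+264.5/4-.4,110+375/4-.4),91))
print([proj(s,(605,-48,z))for z in(91,27)])
q=proj(s,(605,-48,91)); print((q-(190,110))*4, (proj(s,(605,-48,43))-(190,110))*4)
E
```

```text
core [605.86741612 -47.62321898] rod [606.48860607 -47.91673864  91.        ]
[array([255.23179908, 203.10125926]), array([255.24536113, 221.47921691])]
[260.92719631 372.40503703] [260.9683423  428.16200431]
```

Request:
step_arm:
  steps: [0,0,0,0.01,0.007,-0.4,1,0,0,0,0,0,-0.4,1,0,0,0,0,0,-0.35,1,0,0,0,0,0,-0.25,1,0,0,0,0,0,-0.15,1,0,0,0,0,0,0,1,0,0,0,0,0,0,0,0,0,0,0,0,0,0,0,0,0,0,0,0,0,0,0,0,0,0,0,0,0,0,0,0,0,0,0]
  force: 30

```text
t: 10.07
tool_pos: [606.9, -47.6, 32.9]
ee_rot: [-3.141, 0.002, 3.141]
force: [-1.5, 0.4, 8.1]
gripper_width: 0.59
grasp_force: 29.8
```

Request:
step_arm:
  steps: [0,0,0,0,0,0.05,0,0,0,0,0,0,0.1,0,0,0,0,0,0,0.2,0,0,0,0,0,0,0.3,0,0,0,0,0,0,0.4,0,0,0,0,0,0,0.4,0,0,0,0,0,0.1,0.1,0,0,0,0,-0.045,0.3,0,0,0,0,0,-0.045,0.3,0,0,0,0,0,-0.045,0.3,0,0,0,0,0,-0.045,0.3,0,0,0,0,0,-0.045,0.3,0,0,0,0,0,-0.045,0.3,0,0,0,0,0,-0.045,0.3,0,0,0,0,0,-0.045,0.3,0,0,0,0,0,-0.045,0.2,0,0,0,0,0,-0.045,0.1,0,0,0,0,0,0,0,0,0]

```text
t: 12.32
tool_pos: [560.7, 232.7, 186.1]
ee_rot: [-3.141, -0.0, -3.141]
force: [0.9, -0.1, -1.1]
gripper_width: 0.591
grasp_force: 31.4
```

```bash
python3 - <<'E'
from m import *
s=cam("scene"); t=status.state(); print(t["tool_pos"],t["ee_rot"],t["gripper_width"],t["grasp_force"])
Q=np.float32([ray(s,(190+a/4,110+b/4),30)[:2] for a,b in[(545,92),(660,157),(505,242),(398,160)]]);print(Q,Q.mean(0))
zoom(s,230,70,170,130,4,"pics/c.png")
d=cam("top")
hsv=cv2.cvtColor(d["pixels"],cv2.COLOR_BGR2HSV).astype(int)
for (c,A),st in blobs(d,(hsv[...,1]<60)&(hsv[...,2]>130)):
    p=ray(d,c,27)
    if np.hypot(*(p[:2]-(640,-45)))<30 :
        ys,xs=np.where((hsv[...,1]<60)&(hsv[...,2]>130)); k=(xs>=st[0])&(xs<st[0]+st[2])&(ys>=st[1]+4)&(ys<st[1]+st[3])
        P=np.float32([ray(d,(x+a,y+b),27)[:2] for x,y in zip(xs[k],ys[k]) for a in(-.5,.5) for b in(-.5,.5)]); print(st,cv2.minAreaRect(P))
zoom(d,235,140,80,90,6,"pics/d.png")
E
```

```text
[560.98215356 232.14030759 186.23275398] [-3.14121329e+00 -1.29832525e-04  3.14146235e+00] 0.5850531863787461 31.411720141768456
[[526.61487 427.29105]
 [649.05817 402.35794]
 [612.80066 227.66016]
 [489.0678  263.7279 ]] [569.3854  330.25925]
[ 245  152   33   58 1499] ((638.3016967773438, -45.68138122558594), (93.60212707519531, 161.59991455078125), 88.34915161132812)
```

View pics/c.png

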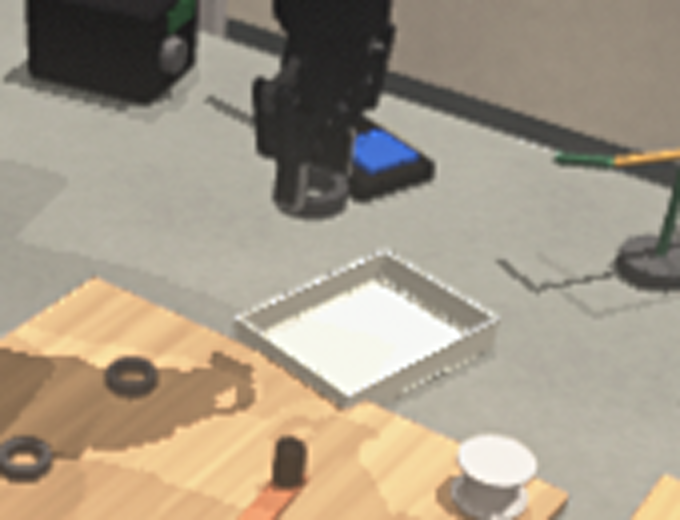

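View pics/d.png

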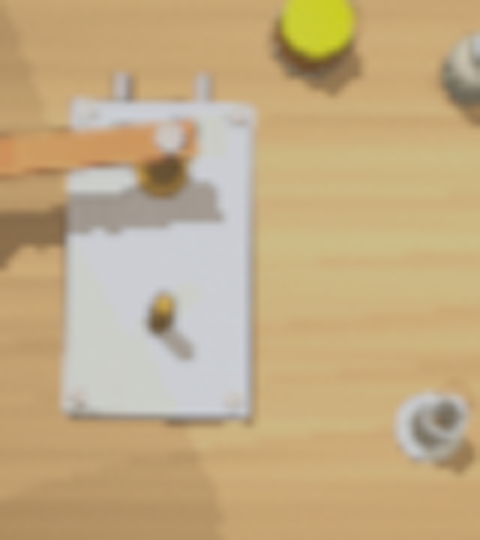

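Request:
step_arm:
  steps: [0,0,0,0.003,0.2,0,0,0,0,0,0,0.3,0,0,0,0,0,0,0.3,0,0,0,0,0,0,0.2,-0.3,0,0,0,0,0,0,-0.5,0,0,0,0,0,0,-0.45,0,0,0,0,0,0,-0.25,0,0,0,0,0,0,-0.12,0,0,0,0,0,0,-0.06,0,0,0,0,0,0,-0.03,0,0,0,0,0,0,0,0,0,0,0,0,0,0,0]

```text
t: 13.92
tool_pos: [561.9, 332.7, 16.1]
ee_rot: [3.141, 0.001, 3.141]
force: [-0.8, -0.2, -0.3]
gripper_width: 0.588
grasp_force: 31.5
```

Request:
step_arm:
  steps: [0,0,0,0,0,-0.03,0,0,0,0,0,0,-0.02,0,0,0,0,0,0,-0.015,0,0,0,0,0,0,0,0,0,0,0,0,0,0,0]

```text
t: 14.55
tool_pos: [561.3, 332.4, 9.0]
ee_rot: [-3.142, -0.0, 3.141]
force: [-2.1, -2.1, 4.3]
gripper_width: 0.59
grasp_force: 31.9
```

Request:
step_arm:
  steps: [0,0,0,0,0,0,0.65,0,0,0,0,0,0,0.75,0,0,0,0,0,0,0.75,0,0,0,0,0,0.1,0.75,0,0,0,0,0,0.3,0.75,0,0,0,0,0,0.45,0.75,0,0,0,0,0,0.45,0.75,0,0,-1,0,-0.45,0.2,0.75,0,0,-1,0,-0.45,0,0.75,0,0,-1,0,-0.45,0,0.75,0,0,-1,0,-0.45,0,0.75,0,0,-1,0,-0.45,0,0.75,0,0,-1,0,-0.45,0,0.75,0,0,-1,0,-0.45,0,0.75,0,0,-1,0,-0.45,0,0.75,0,0,-1,0,-0.45,0,0.75,0,0,-1,0,-0.45,0,0.75,0,0,-1,-0.02,-0.45,0,0.75,0,0,-1,-0.02,-0.15,0,0.75]

```text
t: 16.92
tool_pos: [557.4, -180.2, 159.6]
ee_rot: [3.141, 0.001, 2.089]
force: [-0.3, 0.3, 0.5]
gripper_width: 0.755
grasp_force: 0.0
```

```bash
python3 - <<'E'
from m import *
s=cam("scene"); t=status.state(); print(t["tool_pos"],t["ee_rot"])
zoom(s,180,90,170,130,4,"pics/e.png")
g=s["pixels"].astype(int)
E
```

```text
[ 557.18069894 -180.85827259  159.45910739] [3.14158669e+00 1.54534433e-03 2.08448423e+00]
```

View pics/e.png

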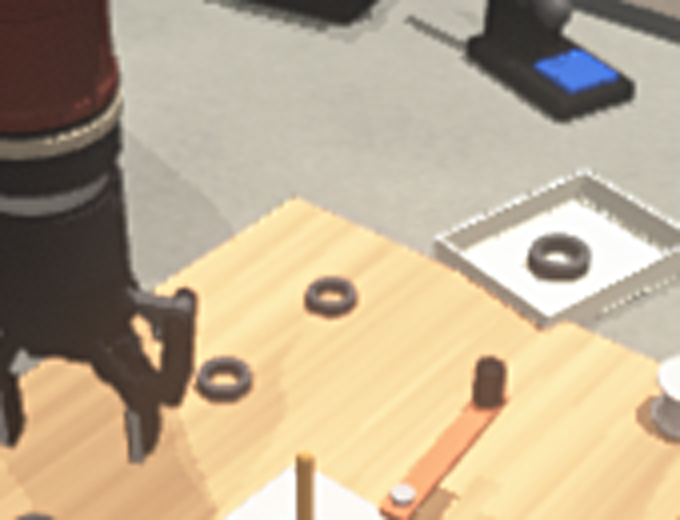

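Request:
step_arm:
  steps: [0,0,-1,0,0.027,0,0.75,0,0,-1,0,0,0,0.75,0,0,-1,0,0,0,0.75,0,0,-1,0,0,0,0.75,0,0,-1,0,0,0,0.75,0,0,-1,0,0,0,0.75,0,0,0,0,0,-0.4,0.75,0,0,0,0,0,-0.4,0.75,0,0,0,0,0,-0.32,0.75,0,0,0,0,0,-0.2,0.75,0,0,0,0,0,0,0.4,0,0,0,0,0,0,0.3,0,0,0,0,0,0,0.2,0,0,0,0,0,0,0.1,0,0,0,0,0,0,0,0,0,0,0,0,0,0,0,0,0,0,0,0,0]
  force: 20

```text
t: 19.1
tool_pos: [558.4, -175.0, 28.2]
ee_rot: [3.139, 0.001, 1.571]
force: [-0.6, 1.3, 6.4]
gripper_width: 0.233
grasp_force: 22.7
```

Request:
step_arm:
  steps: [0,0,0,0,0,0,0.5,0,0,0,0,0,0,0.5,0,0,1,0,-0.025,0,0.5,0,0,1,0,0,0,0.5,0,0,1,0,0,0,0.5,0,0,1,0,0,0,0.5,0,0,1,0,0,0,0.5,0,0,1,0,0,0,0.5,0,0,1,0,0,0,0.5,0,0,1,0,0,0,0.5,0,0,1,0,0,0,0.5,0,0,1,0,0,0,0.5,0,0,1,0,0,0,0.5,0,0,1,0,0,0,0.5,0,0,1,0,0,0,0.5,0,0,1,0,0,0,0.5,0,0,1,0,0,0,0.5,0,0,1,0,0,0,0.5,0,0,1,0,0,0,0.5,0,0,1,0,0,0,0.5]

```text
t: 21.6
tool_pos: [557.3, -177.3, 26.7]
ee_rot: [3.142, -0.0, -3.139]
force: [0.2, 0.8, 0.2]
gripper_width: 0.495
grasp_force: 0.0
```

Request:
step_arm:
  steps: [0,0,0,0,0,0,0.4,0,0,0,0,0,0,0.3,0,0,0,0,0,0,0.2,0,0,0,0,0,0,0.1,0,0,0,0,0,0,0,0,0,0,0,0,0,0,0,0,0,0,0,0,0]
  force: 25

```text
t: 22.48
tool_pos: [557.4, -177.3, 26.8]
ee_rot: [-3.142, 0.0, 3.141]
force: [0.4, -0.1, 1.7]
gripper_width: 0.231
grasp_force: 24.7
```

```bash
python3 - <<'E'
from m import *
A=[]
for i in range(3):
    s=cam("scene"); t=status.state(); A.append(np.r_[t["tool_pos"],t["ee_rot"]])
print(np.array(A).round(2),t["gripper_width"])
zoom(s,150,180,170,110,4.5,"pics/f.png")
E
```

```text
[[ 557.42 -177.3    26.83   -3.14    0.      3.14]
 [ 557.41 -177.33   26.85   -3.14    0.      3.14]
 [ 557.42 -177.32   26.85   -3.14    0.      3.14]] 0.23251432041967973
```

View pics/f.png

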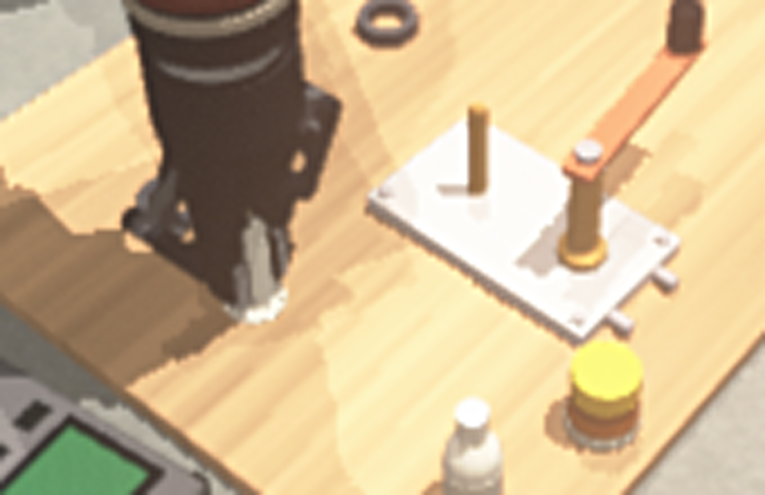

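Request:
step_arm:
  steps: [0,0,0,0,0,0.1,0,0,0,0,0,0,0.3,0,0,0,0,0,0,0.4,0,0,0,0,0,0,0.23,0,0,0,0,0.05,0.13,0,0,0,0,0,0.1,0.3,0,0,0,0,0,0.1,0.3,0,0,0,0,0,0.1,0.3,0,0,0,0,0,0.1,0.2,0,0,0,0,0,0.035,0.07,0,0,0,0,0,0,0,-0.1,0,0,0,0,0,0,-0.1,0,0,0,0,0,0,0,0,0,0,0,0,0,0,0]

```text
t: 24.38
tool_pos: [605.7, -47.9, 109.8]
ee_rot: [-3.142, -0.0, 3.141]
force: [-0.1, -0.0, 0.0]
gripper_width: 0.229
grasp_force: 24.6
```

```bash
python3 - <<'E'
from m import *
s=cam("scene"); t=status.state(); print(t["tool_pos"],t["ee_rot"],t["force"],t["gripper_width"])
zoom(s,215,155,110,85,7,"pics/g.png")
print((proj(s,t["tool_pos"]-[0,0,11.8])-(215,155))*7)
E
```

```text
[605.93448104 -47.74448777 110.00084246] [-3.14147988e+00  2.51945215e-04  3.14079015e+00] [ 0.31846259 -0.46047952  0.11803283] 0.2318625507336938
[284.16465142 322.26038581]
```

View pics/g.png

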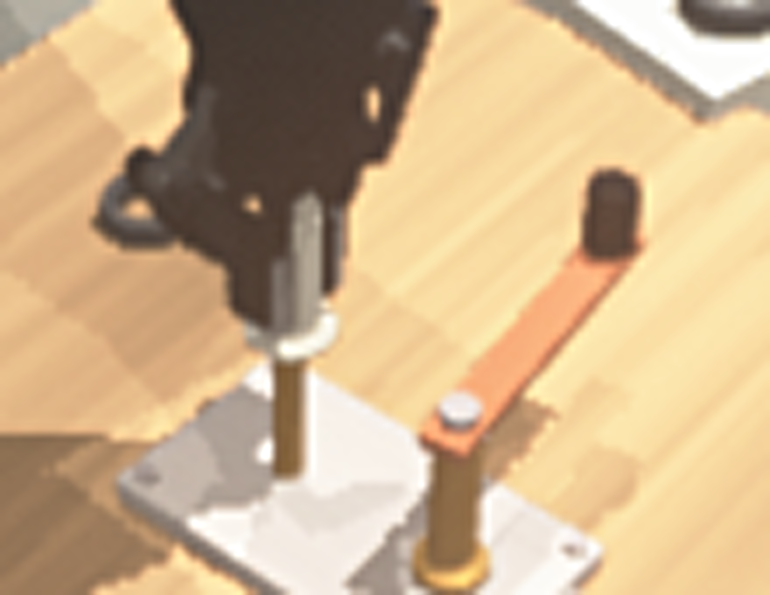

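Request:
step_arm:
  steps: [0,0,0,0,0,-0.05,0,0,0,0,0,0,-0.02,0,0,0,0,0,0,-0.02,0,0,0,0,0,0,-0.02,0,0,0,0,0,0,-0.02,0,0,0,0,0,0,0,0]

```text
t: 25.18
tool_pos: [605.1, -46.9, 96.3]
ee_rot: [3.141, -0.002, -3.142]
force: [-3.1, 1.8, -0.1]
gripper_width: 0.233
grasp_force: 24.7
```

Request:
step_arm:
  steps: [0,0,0,-0.008,0.006,-0.02,0,0,0,0,0,0,-0.03,0,0,0,0,0,0,-0.03,0,0,0,0,0,0,0,0]

```text
t: 25.68
tool_pos: [604.9, -46.7, 88.4]
ee_rot: [3.141, -0.0, 3.141]
force: [-1.7, 1.4, -1.2]
gripper_width: 0.232
grasp_force: 24.5
```

Good, sliding. Home at TCP ≈ 38.8.

Request:
step_arm:
  steps: [0,0,0,-0.005,0.004,-0.05,0,0,0,0,0,0,-0.08,0,0,0,0,0,0,-0.1,0,0,0,0,0,0,-0.1,0,0,0,0,0,0,-0.08,0,0,0,0,0,0,-0.04,0,0,0,0,0,0,-0.02,0,0,0,0,0,0,0,0]

```text
t: 26.68
tool_pos: [604.7, -46.3, 41.9]
ee_rot: [-3.142, 0.0, 3.141]
force: [0.2, -0.3, -1.8]
gripper_width: 0.232
grasp_force: 24.6
```

Request:
step_arm:
  steps: [0,0,0,0,0,-0.02,0,0,0,0,0,0,-0.015,0,0,0,0,0,0,0,0,0,0,0,0,0,0,0]

```text
t: 27.18
tool_pos: [604.8, -46.3, 38.8]
ee_rot: [-3.141, 0.001, 3.141]
force: [-1.3, 0.4, 6.6]
gripper_width: 0.235
grasp_force: 25.1
```

Request:
step_arm:
  steps: [0,0,0,0,0,0,0.4,0,0,0,0,0,0,0.5,0,0,0,0,0,0,0.5,0,0,0,0,0,0.2,0.6,0,0,0,0,0,0.5,0.7,0,0,0,0,0,0.4,0.8,0,0,-1,-0.1,0.05,0,0.8,0,0,-1,-0.1,0.05,0,0.8,0,0,-1,-0.1,0.05,0,0.8,0,0,-1,-0.1,0.05,0,0.8,0,0,-1,-0.1,0.05,0,0.8,0,0,-1,-0.1,0.05,0,0.8,0,0,-1,-0.1,0.05,0,0.8,0,0,-1,-0.1,0.05,0,0.8,0,0,-1,-0.1,0.05,0,0.8,0,0,-1,-0.1,0.05,0,0.8,0,0,-1,-0.1,0.05,0,0.8,0,0,-1,-0.1,0.05,0,0.8,0,0,-1,-0.1,0.05,0,0.8,0,0,-1,-0.127,0.163,0,0.8]

```text
t: 29.68
tool_pos: [461.7, 34.9, 148.3]
ee_rot: [3.141, 0.0, 1.916]
force: [-0.2, -0.3, 0.3]
gripper_width: 0.799
grasp_force: 0.0
```

```bash
cat > look.py <<'E'
from m import *
for n in("top","scene"):
    d=cam(n); im=d["pixels"].astype(int); hsv=cv2.cvtColor(d["pixels"],cv2.COLOR_BGR2HSV).astype(int)
    bd=np.zeros(im.shape[:2],np.uint8); cv2.fillConvexPoly(bd,np.int32([proj(d,p) for p in[(345,250,15),(345,-250,15),(775,-255,15),(775,250,15)]]),1)
    for (c,A),st in blobs(d,(im[...,2]<125)&(bd>0)):
        if 60<A<220: print(n,c.round(1),A,st[2:4],fit(c,d,CORE).round(1))
t=status.state(); print(t["tool_pos"].round(1),t["ee_rot"].round(3))
E
python3 look.py; python3 - <<'E'
from h import *
s=cam("scene"); zoom(s,170,120,160,120,4.5,"pics/i.png")
E
```

```text
top [300.7 239. ] 153.5 [14 13] [ 474.6 -159.9]
scene [261.9 164.1] 95.0 [13  9] [460.6 158.4]
scene [235.3 184.9] 127.0 [14 11] [464.2  32.2]
scene [301.7 185.6] 89.0 [ 8 12] [612.9 151.4]
scene [187.3 225.1] 176.5 [16 13] [ 476.5 -162.8]
[460.6  35.9 148.3] [-3.141e+00 -1.000e-03  1.919e+00]
```

View pics/i.png

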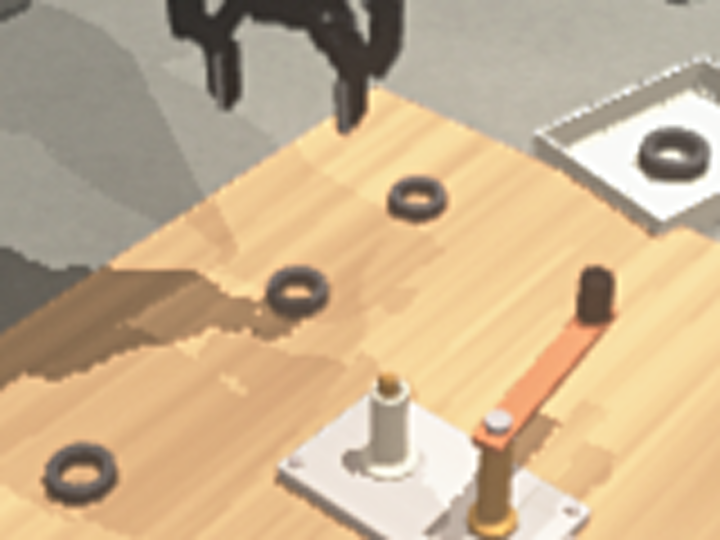

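Request:
step_arm:
  steps: [0,0,-1,0,0,-0.1,0.8,0,0,-1,0,0,-0.3,0.8,0,0,-1,0,0,-0.3,0.8,0,0,-1,0,0,-0.3,0.8,0,0,0,0,0,-0.2,0.8,0,0,0,0,0,-0.1,0.8,0,0,0,0,0,0,0.6,0,0,0,0,0,0,0.5,0,0,0,0,0,0,0.4,0,0,0,0,0,0,0.3,0,0,0,0,0,0,0.3,0,0,0,0,0,0,0.3]
  force: 20

```text
t: 31.32
tool_pos: [462.7, 34.9, 19.2]
ee_rot: [3.14, 0.0, 1.571]
force: [-0.7, -0.4, 7.2]
gripper_width: 0.447
grasp_force: 19.9
```

Request:
step_arm:
  steps: [0,0,0,0,0,0,0.7,0,0,0,0,0,0,0.7,0,0,1,0,0,0,0.7,0,0,1,0,0,0,0.7,0,0,1,0,0,0,0.7,0,0,1,0,0,0,0.7,0,0,1,0,0,0,0.7,0,0,1,0,0,0,0.7,0,0,1,0,0,0,0.7,0,0,1,0,0,0,0.7,0,0,1,0,0,0,0.7,0,0,1,0,0,0,0.7,0,0,1,0,0,0,0.7,0,0,1,0,0,0,0.7,0,0,1,0,0,0,0.7,0,0,1,0,0,0,0.7,0,0,1,0,0,0,0.7,0,0,1,0,0,0,0.7,0,0,1,0,0,0,0.7,0,0,1,0,0,0,0.7]

```text
t: 33.83
tool_pos: [461.9, 35.0, 18.3]
ee_rot: [3.142, -0.0, -3.139]
force: [-0.4, 0.5, 0.1]
gripper_width: 0.701
grasp_force: 0.0
```

Request:
step_arm:
  steps: [0,0,0,0,0,0,0.6,0,0,0,0,0,0,0.5,0,0,0,0,0,0,0.4,0,0,0,0,0,0,0.3,0,0,0,0,0,0,0.2,0,0,0,0,0,0,0.2,0,0,0,0,0,0,0.2]
  force: 25

```text
t: 34.7
tool_pos: [461.9, 35.0, 18.6]
ee_rot: [-3.142, 0.0, 3.14]
force: [-1.1, 0.9, 5.2]
gripper_width: 0.45
grasp_force: 24.5
```

Request:
step_arm:
  steps: [0,0,0,0,0,0.1,0.2,0,0,0,0,0,0.3,0.2,0,0,0,0,0,0.4,0.2,0,0,0,0,0,0.3,0.2,0,0,0,0.15,-0.1,0,0.2,0,0,0,0.3,-0.17,0,0.2,0,0,0,0.3,-0.17,0,0.2,0,0,0,0.3,-0.17,0,0.2,0,0,0,0.25,-0.13,0,0.2,0,0,0,0.129,-0.074,0,0.2,0,0,0,0,0,-0.1,0.2,0,0,0,0,0,-0.1,0.2,0,0,0,0,0,0,0.2,0,0,0,0,0,0,0.2]

```text
t: 36.45
tool_pos: [604.5, -46.1, 108.4]
ee_rot: [3.142, -0.0, -3.142]
force: [0.3, -0.2, -1.0]
gripper_width: 0.454
grasp_force: 25.3
```

```bash
python3 - <<'E'
from m import *
s=cam("scene"); t=status.state(); print(t["tool_pos"],t["ee_rot"],t["force"],t["gripper_width"])
zoom(s,215,155,90,75,8,"pics/j.png")
E
```

```text
[604.74258021 -46.19732664 108.61770603] [-3.14151242e+00  3.89516850e-04 -3.14151569e+00] [ 0.42209178  0.82378719 -0.05966587] 0.4530010450208971
```

View pics/j.png

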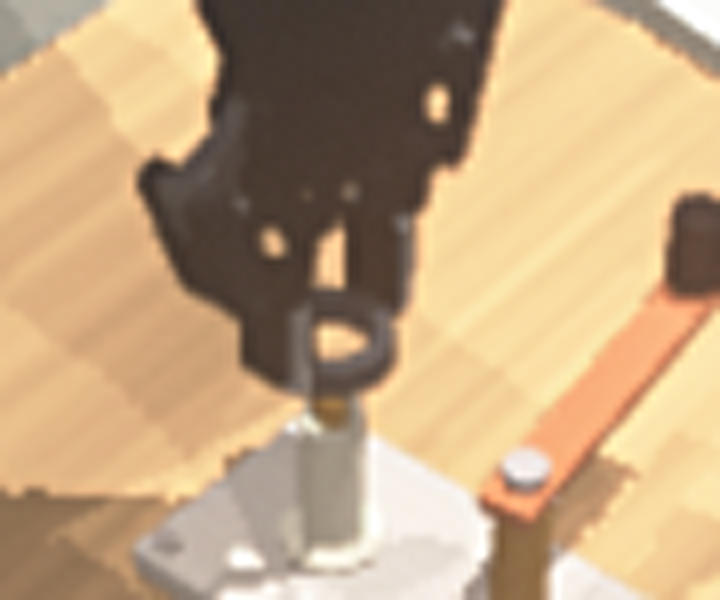

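Request:
step_arm:
  steps: [0,0,0,0,0,-0.08,0.2,0,0,0,0,0,-0.06,0.2,0,0,0,0,0,-0.04,0.2,0,0,0,0,0,-0.03,0.2,0,0,0,0,0,-0.02,0.2,0,0,0,0,0,-0.02,0.2,0,0,0,0,0,-0.02,0.2,0,0,0,0,0,0,0.2]

```text
t: 37.5
tool_pos: [604.7, -46.4, 81.2]
ee_rot: [3.142, -0.0, 3.141]
force: [0.7, -0.2, -0.5]
gripper_width: 0.449
grasp_force: 25.3
```

Request:
step_arm:
  steps: [0,0,0,0,0,-0.06,0.2,0,0,0,0,0,-0.08,0.2,0,0,0,0,0,-0.08,0.2,0,0,0,0,0,-0.08,0.2,0,0,0,0,0,-0.07,0.2,0,0,0,0,0,-0.04,0.2,0,0,0,0,0,-0.02,0.2,0,0,0,0,0,-0.02,0.2,0,0,0,0,0,-0.015,0.2,0,0,0,0,0,0,0.2,0,0,0,0,0,0,0.2]

```text
t: 38.88
tool_pos: [604.8, -46.4, 34.9]
ee_rot: [-3.142, 0.0, 3.141]
force: [-0.1, -0.0, -0.1]
gripper_width: 0.449
grasp_force: 25.3
```

Request:
step_arm:
  steps: [0,0,0,0,0,-0.007,0.2,0,0,0,0,0,-0.007,0.2,0,0,0,0,0,0,0.2]

```text
t: 39.25
tool_pos: [605.0, -46.4, 34.5]
ee_rot: [-3.141, 0.001, 3.141]
force: [-3.5, 1.0, 11.5]
gripper_width: 0.448
grasp_force: 26.3
```

Request:
step_arm:
  steps: [0,0,0,0,0,0,0.5,0,0,0,0,0,0,0.55,0,0,0,0,0,0,0.6,0,0,0,0,0,0.2,0.6,0,0,0,0,0,0.5,0.7,0,0,0,0,0,0.42,0.8,0,0,-1,-0.103,0.148,0,0.8,0,0,-1,-0.103,0.148,0,0.8,0,0,-1,-0.103,0.148,0,0.8,0,0,-1,-0.103,0.148,0,0.8,0,0,-1,-0.103,0.148,0,0.8,0,0,-1,-0.103,0.148,0,0.8,0,0,-1,-0.103,0.148,0,0.8,0,0,-1,-0.103,0.148,0,0.8,0,0,-1,-0.103,0.148,0,0.8,0,0,-1,-0.103,0.148,0,0.8,0,0,-1,-0.103,0.148,0,0.8,0,0,-1,-0.103,0.148,0,0.8,0,0,-1,-0.103,0.148,0,0.8,0,0,-1,-0.107,0.15,0,0.8]

```text
t: 41.75
tool_pos: [459.9, 161.5, 145.4]
ee_rot: [3.142, -0.0, 1.917]
force: [-0.2, 0.0, -0.2]
gripper_width: 0.802
grasp_force: 0.0
```

```bash
python3 look.py
```

```text
top [261. 194.] 116.5 [13 11] [604.8 -45.7]
top [300.7 238.9] 141.0 [13 13] [ 474.9 -159.9]
top [237.8 280.7] 104.0 [29  4] [356.6  20.4]
scene [262.  164.2] 107.0 [13 10] [461.3 158.2]
scene [301.7 185.4] 93.0 [ 8 13] [612.4 152.1]
scene [255.  221.1] 130.5 [15 12] [599.7 -42.6]
scene [187.4 225.3] 169.5 [16 13] [ 477.  -163.1]
[459.1 162.  145.3] [-3.141 -0.     1.92 ]
```

Request:
step_arm:
  steps: [0,0,-1,0,0,-0.1,0.8,0,0,-1,0,0,-0.3,0.8,0,0,-1,0,0,-0.3,0.8,0,0,-1,0,0,-0.3,0.8,0,0,0,0,0,-0.17,0.8,0,0,0,0,0,-0.1,0.8,0,0,0,0,0,0,0.6,0,0,0,0,0,0,0.5,0,0,0,0,0,0,0.4,0,0,0,0,0,0,0.3,0,0,0,0,0,0,0.3,0,0,0,0,0,0,0.3]
  force: 20

```text
t: 43.35
tool_pos: [460.8, 161.0, 19.2]
ee_rot: [3.14, -0.0, 1.571]
force: [0.2, -0.5, 6.7]
gripper_width: 0.446
grasp_force: 20.2
```

Request:
step_arm:
  steps: [0,0,0,0,0,0,0.7,0,0,0,0,0,0,0.7,0,0,1,0,0,0,0.7,0,0,1,0,0,0,0.7,0,0,1,0,0,0,0.7,0,0,1,0,0,0,0.7,0,0,1,0,0,0,0.7,0,0,1,0,0,0,0.7,0,0,1,0,0,0,0.7,0,0,1,0,0,0,0.7,0,0,1,0,0,0,0.7,0,0,1,0,0,0,0.7,0,0,1,0,0,0,0.7,0,0,1,0,0,0,0.7,0,0,1,0,0,0,0.7,0,0,1,0,0,0,0.7,0,0,1,0,0,0,0.7,0,0,1,0,0,0,0.7,0,0,1,0,0,0,0.7,0,0,1,0,0,0,0.7]

```text
t: 45.85
tool_pos: [460.1, 161.0, 18.4]
ee_rot: [3.142, -0.0, -3.139]
force: [0.0, -0.5, -0.7]
gripper_width: 0.697
grasp_force: 0.0
```

Request:
step_arm:
  steps: [0,0,0,0,0,0,0.6,0,0,0,0,0,0,0.5,0,0,0,0,0,0,0.4,0,0,0,0,0,0,0.3,0,0,0,0,0,0,0.2,0,0,0,0,0,0,0.2,0,0,0,0,0,0,0.2]
  force: 25

```text
t: 46.72
tool_pos: [460.2, 161.1, 18.7]
ee_rot: [3.141, 0.0, 3.14]
force: [-2.2, -0.5, 4.9]
gripper_width: 0.451
grasp_force: 24.5
```

Request:
step_arm:
  steps: [0,0,0,0,0,0.1,0.2,0,0,0,0,0,0.3,0.2,0,0,0,0,0,0.4,0.2,0,0,0,0,0,0.3,0.2,0,0,0,0.1,-0.14,0,0.2,0,0,0,0.2,-0.29,0,0.2,0,0,0,0.25,-0.36,0,0.2,0,0,0,0.25,-0.36,0,0.2,0,0,0,0.25,-0.36,0,0.2,0,0,0,0.2,-0.28,0,0.2,0,0,0,0.13,-0.19,0,0.2,0,0,0,0.066,-0.095,0,0.2,0,0,0,0,0,-0.15,0.2,0,0,0,0,0,-0.1,0.2,0,0,0,0,0,0,0.2]

```text
t: 48.6
tool_pos: [603.4, -45.5, 102.0]
ee_rot: [3.141, -0.003, -3.141]
force: [-1.0, -0.2, -1.0]
gripper_width: 0.45
grasp_force: 25.3
```

```bash
python3 look.py|tail -4; python3 -c "
from rig import status;t=status.state();print(t['tool_pos'],t['force'],t['gripper_width'])"
```

```text
scene [301.6 185.4] 84.5 [ 8 12] [612.4 152. ]
scene [255.5 219.9] 162.0 [14 13] [597.9 -38.6]
scene [187.8 225. ] 212.5 [17 15] [ 476.9 -161.7]
[604.5 -45.9 103.3] [ 3.141 -0.    -3.141]
[604.4589214  -45.88898044 103.32949783] [-1.072256   -0.272775   -0.84304185] 0.4523861122684473
```

Request:
step_arm:
  steps: [0,0,0,0,0,0,0.2,0,0,0,0,0,-0.06,0.2,0,0,0,0,0,-0.05,0.2,0,0,0,0,0,-0.04,0.2,0,0,0,0,0,-0.03,0.2,0,0,0,0,0,-0.02,0.2,0,0,0,0,0,-0.02,0.2,0,0,0,0,0,-0.01,0.2,0,0,0,0,0,0,0.2]

```text
t: 49.82
tool_pos: [604.8, -46.5, 80.4]
ee_rot: [3.142, -0.0, 3.141]
force: [-0.3, 0.4, -0.7]
gripper_width: 0.451
grasp_force: 25.3
```

Clear over the sleeve; down to just above 46.6.

Request:
step_arm:
  steps: [0,0,0,0,0,-0.06,0.2,0,0,0,0,0,-0.08,0.2,0,0,0,0,0,-0.08,0.2,0,0,0,0,0,-0.05,0.2,0,0,0,0,0,-0.03,0.2,0,0,0,0,0,-0.02,0.2,0,0,0,0,0,-0.01,0.2,0,0,0,0,0,-0.007,0.2,0,0,0,0,0,0,0.2]

```text
t: 50.95
tool_pos: [604.9, -46.5, 46.9]
ee_rot: [-3.142, 0.0, 3.141]
force: [-0.6, -0.6, -0.8]
gripper_width: 0.452
grasp_force: 25.3
```

Request:
step_arm:
  steps: [0,0,0,0,0,-0.007,0.2,0,0,0,0,0,-0.006,0.2,0,0,0,0,0,0,0.2]

```text
t: 51.32
tool_pos: [605.0, -46.5, 46.6]
ee_rot: [-3.141, 0.001, 3.141]
force: [-5.1, 0.8, 12.2]
gripper_width: 0.452
grasp_force: 26.3
```

Request:
step_arm:
  steps: [0,0,0,0,0,0,0.5,0,0,0,0,0,0,0.55,0,0,0,0,0,0,0.6,0,0,0,0,0,0.2,0.6,0,0,0,0,0,0.45,0.7,0,0,0,0,0,0.35,0.8,0,0,-1,-0.092,-0.082,0,0.8,0,0,-1,-0.092,-0.082,0,0.8,0,0,-1,-0.092,-0.082,0,0.8,0,0,-1,-0.092,-0.082,0,0.8,0,0,-1,-0.092,-0.082,0,0.8,0,0,-1,-0.092,-0.082,0,0.8,0,0,-1,-0.092,-0.082,0,0.8,0,0,-1,-0.092,-0.082,0,0.8,0,0,-1,-0.092,-0.082,0,0.8,0,0,-1,-0.092,-0.082,0,0.8,0,0,-1,-0.092,-0.082,0,0.8,0,0,-1,-0.092,-0.082,0,0.8,0,0,-1,-0.092,-0.082,0,0.8,0,0,-1,-0.089,-0.085,0,0.8]

```text
t: 53.82
tool_pos: [475.9, -161.8, 145.3]
ee_rot: [-3.141, -0.0, 1.917]
force: [-0.0, 0.1, 0.0]
gripper_width: 0.803
grasp_force: 0.0
```

```bash
python3 look.py
```

```text
top [261.4 193.5] 132.0 [14 12] [606.1 -46.7]
scene [196.8 180.7] 177.5 [16 21] [365.3 -25.2]
scene [301.7 185.5] 87.0 [ 8 12] [612.9 151.7]
scene [254.9 219.4] 150.0 [14 14] [595.7 -38. ]
scene [187.2 225.4] 181.0 [16 14] [ 476.9 -163.8]
[ 475.7 -162.1  145.4] [-3.141 -0.     1.918]
```

Request:
step_arm:
  steps: [0,0,-1,0,0,-0.1,0.8,0,0,-1,0,0,-0.3,0.8,0,0,-1,0,0,-0.3,0.8,0,0,-1,0,0,-0.3,0.8,0,0,0,0,0,-0.17,0.8,0,0,0,0,0,-0.1,0.8,0,0,0,0,0,0,0.6,0,0,0,0,0,0,0.5,0,0,0,0,0,0,0.4,0,0,0,0,0,0,0.3,0,0,0,0,0,0,0.3,0,0,0,0,0,0,0.3]
  force: 20

```text
t: 55.42
tool_pos: [476.9, -161.8, 19.3]
ee_rot: [3.14, 0.001, 1.571]
force: [-0.8, 0.8, 7.1]
gripper_width: 0.45
grasp_force: 19.9
```

Request:
step_arm:
  steps: [0,0,0,0,0,0,0.7,0,0,0,0,0,0,0.7,0,0,1,0,0,0,0.7,0,0,1,0,0,0,0.7,0,0,1,0,0,0,0.7,0,0,1,0,0,0,0.7,0,0,1,0,0,0,0.7,0,0,1,0,0,0,0.7,0,0,1,0,0,0,0.7,0,0,1,0,0,0,0.7,0,0,1,0,0,0,0.7,0,0,1,0,0,0,0.7,0,0,1,0,0,0,0.7,0,0,1,0,0,0,0.7,0,0,1,0,0,0,0.7,0,0,1,0,0,0,0.7,0,0,1,0,0,0,0.7,0,0,1,0,0,0,0.7,0,0,1,0,0,0,0.7,0,0,1,0,0,0,0.7]

```text
t: 57.92
tool_pos: [476.3, -161.6, 18.4]
ee_rot: [-3.142, -0.0, -3.139]
force: [-0.0, 0.6, -0.0]
gripper_width: 0.704
grasp_force: 0.0
```

Request:
step_arm:
  steps: [0,0,0,0,0,0,0.6,0,0,0,0,0,0,0.5,0,0,0,0,0,0,0.4,0,0,0,0,0,0,0.3,0,0,0,0,0,0,0.2,0,0,0,0,0,0,0.2,0,0,0,0,0,0,0.2]
  force: 25

```text
t: 58.8
tool_pos: [476.3, -161.6, 18.7]
ee_rot: [-3.141, 0.0, 3.14]
force: [-2.1, 0.2, 5.1]
gripper_width: 0.45
grasp_force: 24.6
```

Request:
step_arm:
  steps: [0,0,0,0,0,0.1,0.2,0,0,0,0,0,0.3,0.2,0,0,0,0,0,0.4,0.2,0,0,0,0,0,0.3,0.2,0,0,0,0.1,0.1,0,0.2,0,0,0,0.25,0.22,0,0.2,0,0,0,0.3,0.27,0,0.2,0,0,0,0.3,0.27,0,0.2,0,0,0,0.2,0.18,0,0.2,0,0,0,0.135,0.111,0,0.2,0,0,0,0,0,-0.15,0.2,0,0,0,0,0,-0.1,0.2,0,0,0,0,0,0,0.2,0,0,0,0,0,0,0.2]

```text
t: 60.55
tool_pos: [604.5, -46.9, 103.5]
ee_rot: [3.142, -0.0, 3.141]
force: [0.3, 0.0, -0.1]
gripper_width: 0.451
grasp_force: 25.3
```

Request:
step_arm:
  steps: [0,0,0,0,0,0,0.2,0,0,0,0,0,-0.06,0.2,0,0,0,0,0,-0.05,0.2,0,0,0,0,0,-0.04,0.2,0,0,0,0,0,-0.03,0.2,0,0,0,0,0,-0.02,0.2,0,0,0,0,0,-0.02,0.2,0,0,0,0,0,-0.01,0.2,0,0,0,0,0,0,0.2]

```text
t: 61.68
tool_pos: [604.8, -46.5, 80.4]
ee_rot: [-3.142, -0.0, 3.141]
force: [-0.0, -0.6, -0.9]
gripper_width: 0.452
grasp_force: 25.3
```

Target TCP ≈ 58.6.

Request:
step_arm:
  steps: [0,0,0,0,0,-0.06,0.2,0,0,0,0,0,-0.06,0.2,0,0,0,0,0,-0.05,0.2,0,0,0,0,0,-0.02,0.2,0,0,0,0,0,-0.015,0.2,0,0,0,0,0,-0.007,0.2,0,0,0,0,0,-0.006,0.2,0,0,0,0,0,0,0.2]

```text
t: 62.68
tool_pos: [604.9, -46.5, 58.8]
ee_rot: [-3.142, 0.0, 3.141]
force: [-0.5, -0.0, 0.1]
gripper_width: 0.448
grasp_force: 25.4
```

Request:
step_arm:
  steps: [0,0,0,0,0,-0.006,0.2,0,0,0,0,0,-0.005,0.2,0,0,0,0,0,0,0.2]

```text
t: 63.05
tool_pos: [605.1, -46.5, 58.6]
ee_rot: [-3.141, 0.001, 3.141]
force: [-3.3, 0.2, 10.4]
gripper_width: 0.451
grasp_force: 26.3
```

Request:
step_arm:
  steps: [0,0,0,0,0,0,0.5,0,0,0,0,0,0,0.55,0,0,0,0,0,0,0.6,0,0,0,0,0,0.2,0.6,0,0,0,0,0,0.4,0.6,0,0,0,0,0,0.4,0.6,0,0,0,-0.4,0.4,0,0.6,0,0,0,-0.2,0.2,0,0.6,0,0,0,0,0,0,0.6]

```text
t: 64.18
tool_pos: [543.5, 14.8, 157.7]
ee_rot: [3.141, -0.001, -3.14]
force: [0.1, -0.6, -0.4]
gripper_width: 0.6
grasp_force: 0.0
```

```bash
python3 look.py; python3 - <<'E'
from m import *
s=cam("scene"); d=cam("top")
a=cv2.resize(s["pixels"][110:300,130:370],None,fx=3.3,fy=3.3,interpolation=2); b=cv2.resize(d["pixels"][165:225,235:295],None,fx=4,fy=4,interpolation=2)
a[-240:,:240]=b[:, :240]; a=cv2.resize(a,(790,600)); cv2.imwrite("pics/l.png",a)
E
```

```text
top [287.4 150. ] 69.0 [12  7] [ 736.8 -123.9]
scene [259.5 147.7] 97.0 [ 8 14] [398.4 222.7]
scene [301.7 185.6] 88.5 [ 8 12] [612.9 151.4]
[545.3  13.4 157.7] [-3.141e+00  1.000e-03 -3.141e+00]
```

View pics/l.png

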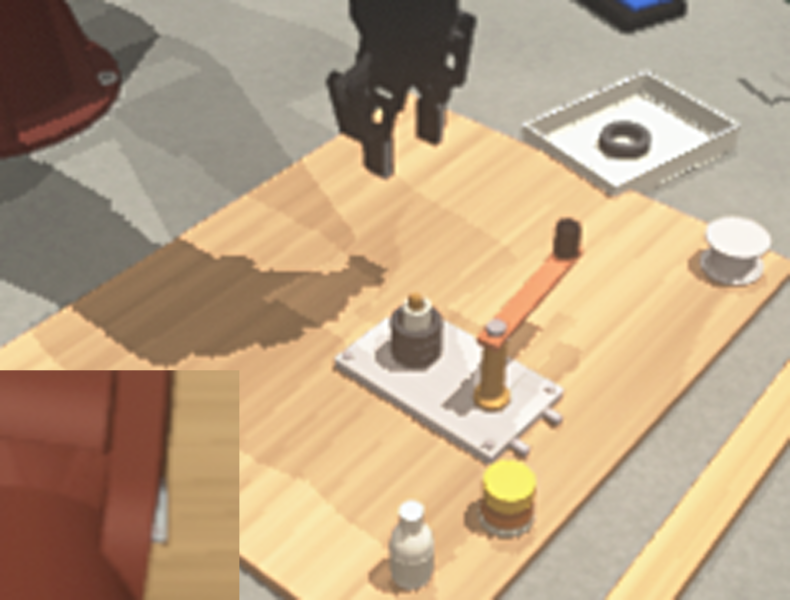

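Request:
step_arm:
  steps: [0,0,-1,0.082,0.028,0,0.6,0,0,-1,0.082,0.028,0,0.6,0,0,-1,0.082,0.028,0,0.6,0,0,-1,0.082,0.028,0,0.6,0,0,-1,0.082,0.028,0,0.6,0,0,-1,0.082,0.028,0,0.6,0,0,-1,0.082,0.028,0,0.6,0,0,-1,0.082,0.028,0,0.6,0,0,-1,0.082,0.028,0,0.6,0,0,-1,0.082,0.028,0,0.6,0,0,-1,0.082,0.028,0,0.6,0,0,-1,0.082,0.028,0,0.6,0,0,-1,0.082,0.028,0,0.6,0,0,-1,0.082,0.028,0,0.6,0,0,-1,0.087,0.025,0,0.6,0,0,0,0,0,-0.2,0.6,0,0,0,0,0,-0.2,0.6,0,0,0,0,0,-0.11,0.6]
  force: 20

```text
t: 66.62
tool_pos: [668.2, 54.5, 104.9]
ee_rot: [-3.14, -0.0, 1.832]
force: [0.5, 0.3, -0.5]
gripper_width: 0.596
grasp_force: 0.0
```

Request:
step_arm:
  steps: [0,0,0,0,0,0,0.6,0,0,0,0,0,0,0.4,0,0,0,0,0,0,0.2,0,0,0,0,0,0,0,0,0,0,0,0,0,0,0,0,0,0,0,0,0]

```text
t: 67.38
tool_pos: [668.9, 55.1, 107.4]
ee_rot: [3.14, 0.001, 1.832]
force: [-0.4, -0.5, 5.9]
gripper_width: 0.225
grasp_force: 21.3
```

Request:
step_arm:
  steps: [0,0,1,-0.0905,-0.015,0,0,0,0,1,-0.089,-0.0225,0,0,0,0,1,-0.0865,-0.03,0,0,0,0,1,-0.0835,-0.038,0,0,0,0,1,-0.08,-0.045,0,0,0,0,1,-0.0755,-0.0515,0,0,0,0,1,-0.071,-0.058,0,0,0,0,1,-0.0655,-0.064,0,0,0,0,1,-0.06,-0.0695,0,0,0,0,1,-0.0535,-0.0745,0,0,0,0,1,-0.047,-0.079,0,0,0,0,1,-0.04,-0.0825,0,0,0,0,1,-0.032,-0.086,0,0,0,0,1,-0.025,-0.088,0,0,0,0,1,-0.017,-0.09,0,0,0,0,0,0,0,0,0]

```text
t: 69.38
tool_pos: [576.7, -34.2, 107.3]
ee_rot: [3.141, 0.001, -3.14]
force: [-2.1, 1.9, 8.1]
gripper_width: 0.226
grasp_force: 21.5
```

Request:
step_arm:
  steps: [0,0,0.5,-0.005,-0.045,0,0,0,0,0.5,-0.004,-0.045,0,0,0,0,0,0,-0.01,0,0,0,0,0,0,0,0,0]

```text
t: 69.88
tool_pos: [575.9, -43.8, 107.3]
ee_rot: [3.141, 0.001, -3.054]
force: [-1.5, 1.8, 8.2]
gripper_width: 0.223
grasp_force: 21.5
```

Request:
step_arm:
  steps: [0,0,0,0,-0.015,0,0,0,0,0,0,-0.01,0,0,0,0,0,0,-0.01,0,0,0,0,0,0,0,0,0]

```text
t: 70.38
tool_pos: [575.7, -45.3, 107.3]
ee_rot: [3.138, 0.001, -3.053]
force: [-2.8, 10.5, 10.1]
gripper_width: 0.224
grasp_force: 21.8
```

Request:
step_arm:
  steps: [0,0,0,0,0.015,0,0.3,0,0,0,0,0,0,0.6,0,0,0,0,0,0,0.6,0,0,0,0,0,0.2,0.6,0,0,0,0,0,0.4,0.6,0,0,0,-0.072,-0.3,0,0.3,0,0,0,-0.144,-0.6,0,0,0,0,0,-0.144,-0.6,0,0,0,0,0,-0.144,-0.6,0,0,0,0,0,-0.144,-0.6,0,0,0,0,0,-0.067,-0.272,0,0,0,0,0,0,0,-0.4,0,0,0,0,0,0,-0.4,0,0,0,0,0,0,-0.15,0,0,0,0,0,0,0,0]

```text
t: 72.25
tool_pos: [503.9, -343.1, 71.1]
ee_rot: [3.141, -0.001, -3.055]
force: [0.8, -0.2, 0.2]
gripper_width: 0.001
grasp_force: 0.0
```

```bash
python3 - <<'E'
from m import *
s=cam("scene");d=cam("top"); t=status.state(); print(t["tool_pos"],t["force"],t["gripper_width"])
print((proj(s,t["tool_pos"])-(90,160))*3.3)
a=cv2.resize(s["pixels"][160:320,90:320],None,fx=3.3,fy=3.3,interpolation=2); cv2.imwrite("pics/n.png",a)
E
```

```text
[ 505.10227834 -343.90460649   72.86688218] [-0.78038992  0.12883552  0.054482  ] -0.0037767477462945496
[129.70271232 338.70754815]
```

View pics/n.png

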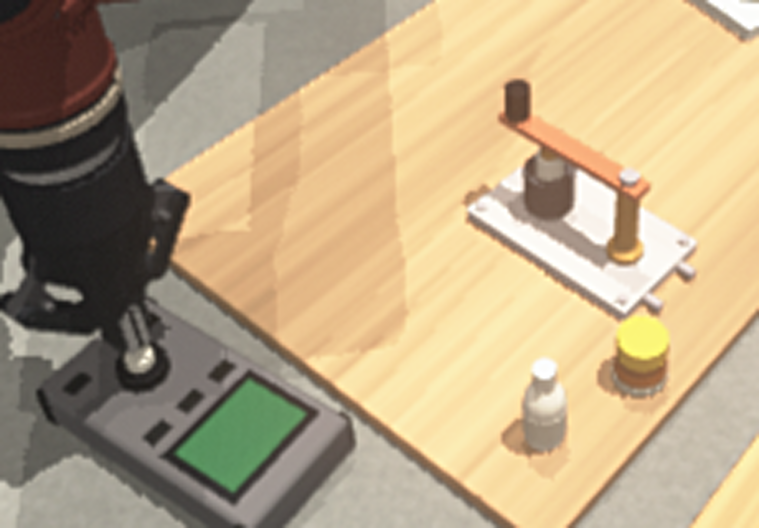

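Request:
step_arm:
  steps: [0,0,0,0,0,-0.12,0,0,0,0,0,0,-0.04,0,0,0,0,0,0,-0.04,0,0,0,0,0,0,-0.02,0,0,0,0,0,0,0,0]

```text
t: 72.97
tool_pos: [504.5, -343.5, 51.7]
ee_rot: [-3.14, 0.001, -3.054]
force: [-6.3, 5.3, 23.2]
gripper_width: 0.0
grasp_force: 11.6
```

Request:
step_arm:
  steps: [0,0,0,0,0,0,0,0,0,0,0,0,0.03,0,0,0,0,0,0,0.3,0,0,0,0,0,0,0.4,0,0,0,0,-0.3,0,0.4,0,0,0,0,0,0,0,0]

```text
t: 73.72
tool_pos: [474.4, -344.6, 165.7]
ee_rot: [-3.138, 0.003, -3.055]
force: [-0.4, 0.2, 0.3]
gripper_width: -0.0
grasp_force: 0.0
```

```bash
python3 - <<'E'
from m import *
s=cam("scene"); t=status.state(); print(t["tool_pos"],t["force"],t["t"])
p=ray(s,(132.1,268.1),50); print(p)
zoom(s,95,160,220,160,3.5,"pics/o.png")
E
```

```text
[ 474.43698601 -344.02242343  163.89476802] [ 0.9499233  -0.7423158  -0.52270579] 73.775
[ 503.17630208 -341.46191494   50.        ]
```

View pics/o.png

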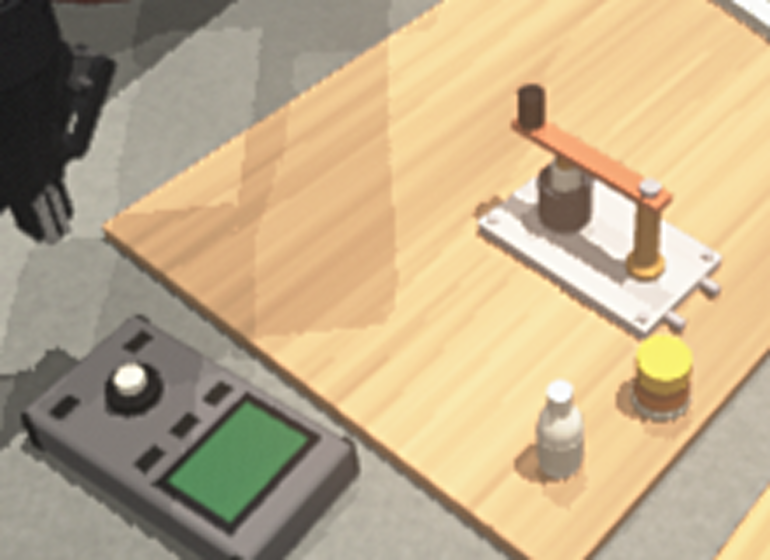

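```bash
python3 -c "
from rig import bot;print(bot.job_done())"
```

```text
the job is handed in; nothing more can be done
None
```

I handed the job in at about 74 s of the 210 s; the hand-in returned no verdict. The big core is flat in the tray, the sleeve is home on the rod and all three small cores are stacked on it. The strap is shut against its stop, and the measure button was pressed against its stop (23 N) and released; I inferred the press from that force, as its travel can't be read.

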